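Seat an empty spool on the keyed spindle of a thread winder and keep it pressed

ROBOT

A 6-joint arm with a two-finger parallel gripper is mounted at the origin on the work surface. World frame = base frame: x ahead of the robot, y to its left, z up, the work surface at z = 0. Lengths are in m, angles in rad, forces in N, time in s.
With the tool pointing down it reaches from about 0.375 to 0.975 m from the base axis. Payload 3.8 kg.
Tool frame: the origin (TCP) lies midway between the tips of the shut fingers; the grasp point (between the pads) lies 19 mm behind it; z points along the fingers, y is the direction in which the jaws open and shut (so a half turn about z gives the same grasp; the last joint's range is limited). The gripper opens to 85 mm and grips with 20 to 120 N. Pads are 22 mm wide; open, the fingers measure 114 mm over their backs; the gripper's body (76 mm by 85 mm) begins 54 mm behind the grasp point. The pads swing forward as they close: fully open they stand 13 mm farther back than shut.
Start: joints at [-1.292, 0.264, 1.604, -0, 1.274, -0.037], TCP at [0.21, -0.642, 0.231] pointing down, gripper open.
Joint ranges: [-2.63, 2.63], [-0.94, 2.18], [0.31, 2.57], [-1.31, 4.45], [0, 2.66], [-2.55, 2.55]. Speed limits (rad/s): [2.57, 2.57, 3.14, 3.14, 3.14, 3.14].

INTERFACE

Orientations are given as a rotation vector (axis times angle).
In Python, from workcell import readout, read_camera, camera_params, bot gives the robot as it stands.
- The arm moves only by the tool apply_moves, never from a script. Its argument "plan" is a list that holds one entry, the list of rows, each a list of 7 numbers: the shift along the tool's x, y, z each as a share of 1000 mm, from -1 to 1, then the turn, a rotation vector about the tool's x, y, z each as a share of pi rad, from -1 to 1, then the gripper command: -1 is fully open, 1 is shut, values between are in proportion. A call has exactly 8 rows; each row is the pose to reach, as a shift and turn from the pose commanded when the call began, along the tool's axes at that moment, turning the shorter way round; what a row does not reach only later rows make up. A row lasts 1/12 s, in which the tool goes at most 41.7 mm and 7.16 degrees, less where a joint would pass 70% of its speed; a pose out of reach is approached as far as the arm can. A call with a number of a shift or a turn outside -1 to 1 is refused whole. A call with a gripper value outside its range is refused whole. The fingers move at their own pace and stop on an object; "force" is the grip in N (left out, the last holds). Time passes only in rows, so rows that repeat a pose let the fingers close, or fill a call up. It gives the time, the measured TCP pose, the force and the opening at its end, in the units of the state.
- readout.read_state(): the state, without advancing time (a new reading comes with each control period).
- read_camera(name): name is "side" or "top"; returns the picture (400x640x3 uint8, red, green, blue); there is no depth.
- camera_params(name): a dict with "fovy" (degrees; the focal length in pixels is half the picture's height over the tangent of half this angle, whatever the lens; pixels are square), "cx", "cy" (the principal point, pixels), "rvec" (rotation vector, rad) and "tvec" (3), from world to camera coordinates, as OpenCV has them. Camera axes: x right, y down, z forward; pixel columns grow to the right and rows downward; lengths in m; the calibration is good to about 2 mm. A picture is of the moment at which its call begins. camera_params takes no time and is no camera call.
- bot.finish_job(): hands the job in, once; it reports no verdict.
The state is a dict: "time": time; "q": joint angles; "joint_vel": joint speeds; "joint_torque": joint torques, N m; "tool_pos": TCP position; "tcp_rot": TCP orientation; "wrist_force": force on the tool from outside, world axes, zero at the start; "torque": the same for the moment, N m; "width": opening from 0.0 (shut) to 1.0 (fully open).
Only numpy, scipy, OpenCV 4.12 (cv2) and the standard library are available. Lean on these libraries where they do the work, as an engineer would, in place of code of your own. Each camera call takes 0.05 s, during which the arm holds its last target.

TASK

Put the large empty spool on the winder's upright spindle: slide it down, turning it until its three slots drop over the three keys at the foot of the spindle, and push it down against the sprung plate until it is fully home. Finish still holding it pressed down there, because the plate pushes it up again as soon as you let go and the lock nut is not on yet. Leave the other spools and tools on the table where they are.

Things in the scene. Friction and masses are not known exactly. Their poses are not given: they have to be found in the camera images.
- spool_centre (a point): Large empty spool, plain grey plastic, standing loose on the table, 100 to 210 g; this point: its centre, half-way up; z: its axis. 80 mm tall; at each end a round flange 62 mm across, 10 mm thick; between them a bare barrel 46 mm across. Grip from above across the upper flange's rim (62 mm wide, 30 to 40 mm above this point); fingers may reach down beside the narrower barrel.
- spool: The same spool, origin at the centre of its underside. Through both flanges runs a 19 mm round bore with three slots 9 mm wide at 120 degrees, reaching out to 19 mm from the axis, open at both ends, which are alike. One slot points along this frame's x axis, the others at +120 and -120 degrees from it.
- seat (a point): Point on the axis of the winder's upright steel spindle, z up, 106 mm above the table, where the underside of a fully seated spool lies. Shaft 16 mm thick, rising 94 mm above this point, its top 11 mm tapering to 6 mm. The spindle's brake is on: it turns only above 1 N m.
- keys (a point): Same place and axes as the seat. Three brass keys 6 mm wide stand out from the shaft's foot to 17 mm from the axis, from the seat to 18 mm above it, top edges bevelled to 4 mm; one points along this frame's x axis, the others at +120 and -120 degrees. A spool whose slots miss the keys rests on them, 18 mm too high.
- winder: The winder, fixed on the table: grey motor box 0.14 m square, 0.09 m high, on a base plate, black control box towards the robot. Origin on the spindle's axis at table height; the traverse post stands 155 mm to the -y side of it (the side away from the spools), 245 mm high, 80 mm wide along x.
- lift_plate (a joint): Sprung plate, a flat metal ring 60 mm across round the keys, on which the spool's underside bears: 0 = up (its top 10 mm above the seat), 0.010 m = pressed down to its stop. It pushes up with 5 N at the top and 9 N at the stop, more than the spool's weight, and springs back when let go.
- full_spool_centre (a point): Bystander: a spool of the same size (62 mm across, 80 mm tall), but full of thread; its centre.
- small_bobbin_centre (a point): Bystander: a small empty wooden bobbin 46 mm across and 58 mm tall with a plain round hole; its centre.
- yarn_cone_centre (a point): Bystander: a standing cone of yarn 88 mm across and 170 mm tall; its centre.
- squat_spool_centre (a point): Bystander: a smaller spool full of thread, 52 mm across and 62 mm tall, at the far side; its centre.
- lock_nut_centre (a point): Bystander: the knurled brass lock nut, 38 mm across and 20 mm high, lying on the table; its centre.
- thread_snips_centre (a point): Bystander: steel thread snips 110 mm long and 8 mm high, lying flat; near their middle.
- shuttle_centre (a point): Bystander: a wooden boat shuttle 235 mm long, 40 mm wide and 26 mm high, lying at the far side; its centre.

How it is judged:
By the outcome, as a careful person would: the job done as asked, in the order asked, and still so for the second after the job is handed in, while the arm keeps its last pose, push and grip.
It also fails if it takes over 42 s, if anything falls off the work surface, if the arm or the gripper's body presses on something with over 40 N, if the wrist force passes 120 N, or if a joint passes its speed limit or range.

## Working session

There is one attempt and no reset: what is moved stays moved. The work goes in short steps, Python scripts to look and compute and a tool call to move; the robot and the scene stay as the last step left them, time stands still between calls to the robot, and variables do not carry over. Pictures are saved under pics/ and viewed, and the job is handed in when it is done.

Besides the shell and the picture viewer there is one more tool, called after "Request:" in YAML: its name, and indented under it one key for each argument. apply_moves: Moves the arm, as the interface text tells. Shift numbers are shares of 1000 mm and turn numbers shares of pi rad, none past 1 either way. Its arguments: {"type":"object","properties":{"plan":{"type":"array","items":{"type":"array","items":{"type":"array","items":{"type":"number","minimum":-1,"maximum":1}}}},"force":{"type":"number"}},"required":["plan"]}

```bash
ls; mkdir -p pics
python3 - <<'E'
from workcell import readout, read_camera, camera_params, bot
import cv2
s=readout.read_state(); print(s)
for n in ["side","top"]:
    im=read_camera(n); cv2.imwrite(f"pics/{n}0.png",im[:,:,::-1]); print(n,camera_params(n))
E
```

```text
pics
{'time': 0.0, 'q': array([-1.29189758e+00,  2.64751517e-01,  1.60540786e+00, -8.60578710e-06,
        1.27368536e+00, -3.69015085e-02]), 'joint_vel': array([0.00058931, 0.00030415, 0.00037424, 0.00103181, 0.00052084,
       0.0003119 ]), 'joint_torque': array([-4.09441454e-04, -5.15105009e+01, -3.67319226e+01, -1.93283945e-04,
        1.28735075e-02, -3.60980451e-06]), 'tool_pos': array([ 0.20942942, -0.64090666,  0.22994484]), 'tcp_rot': array([-3.10030268e+00, -4.93651660e-01,  4.39509138e-04]), 'wrist_force': array([-0.59012006,  0.19605481,  0.53569423]), 'torque': array([ 0.04929773, -0.01636686, -0.0067555 ]), 'width': 0.9998823462257604}
side {'fovy': 44.0371124987049, 'cx': 322.56925858536613, 'cy': 204.7564543504561, 'rvec': array([ 2.2546357 , -0.74363344,  0.30171785]), 'tvec': array([-0.42714473,  0.36805034,  0.73615535])}
top {'fovy': 46.51043637120188, 'cx': 317.50943720242014, 'cy': 199.98988317724698, 'rvec': array([ 2.12962635, -2.16051059,  0.13856508]), 'tvec': array([0.09541936, 0.61619832, 0.89396825])}
```

View pics/side0.png

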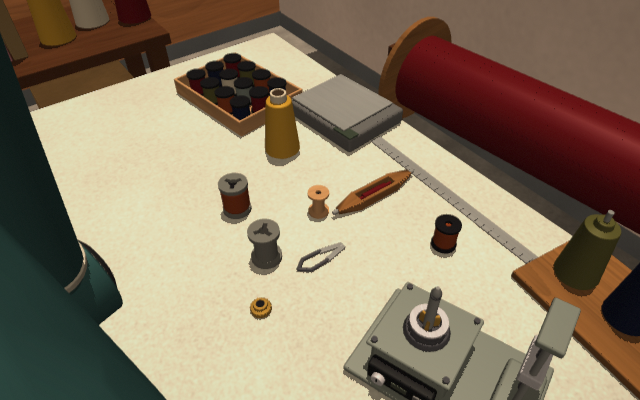

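View pics/top0.png

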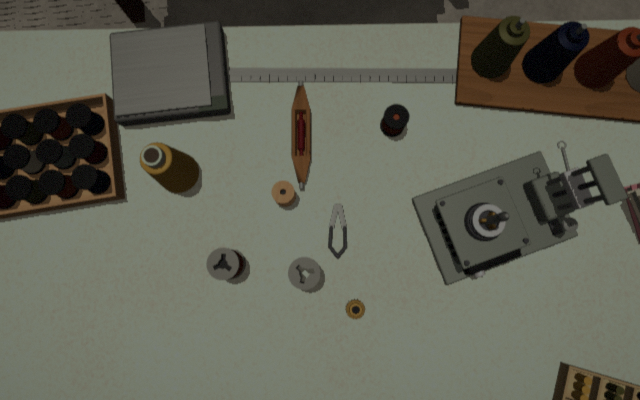

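The large grey spool is at side (265,245) and top (305,274). The winder spindle is at side (433,305) and top (490,220). I'll zoom in on both.

Run:
```python
import cv2,numpy as np
t=cv2.imread('pics/top0.png');s=cv2.imread('pics/side0.png')
def c(im,x,y,r=32,k=390):
    p=im[y-r:y+r,x-r:x+r]; p=cv2.resize(p,(k,k),interpolation=cv2.INTER_CUBIC)
    return cv2.convertScaleAbs(p,alpha=1.4,beta=20)
cv2.imwrite('pics/zt.png',np.hstack([c(t,305,274,26),c(t,488,222,26)]))
cv2.imwrite('pics/zs.png',np.hstack([c(s,265,240),c(s,431,315)]))
```

```text
(no output)
```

View pics/zt.png

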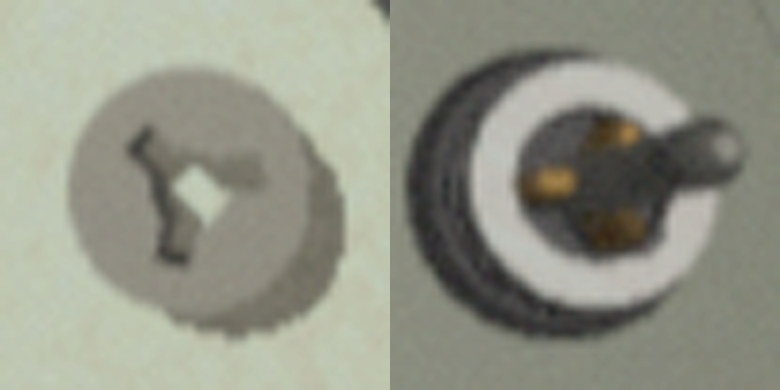

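View pics/zs.png

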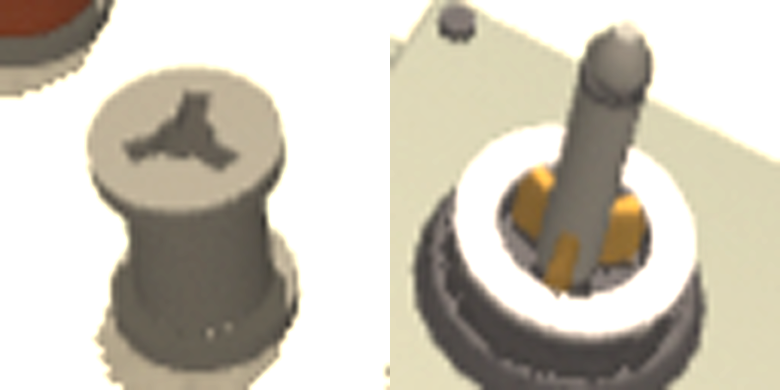

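```bash
cat > h.py <<'E'
import numpy as np,cv2
from workcell import camera_params
def ray(n,uv):
    p=camera_params(n);f=200/np.tan(np.radians(p['fovy']/2));R,_=cv2.Rodrigues(np.array(p['rvec']))
    uv=np.atleast_2d(uv).astype(float)
    d=np.c_[(uv[:,0]-p['cx'])/f,(uv[:,1]-p['cy'])/f,np.ones(len(uv))]@R
    return -R.T@np.array(p['tvec']),d
def onz(n,uv,z):
    C,d=ray(n,uv); return (C+d*((z-C[2])/d[:,2])[:,None])[:,:2]
def proj(n,P):
    p=camera_params(n);f=200/np.tan(np.radians(p['fovy']/2));K=np.array([[f,0,p['cx']],[0,f,p['cy']],[0,0,1]])
    return cv2.projectPoints(np.atleast_2d(P).astype(float),np.array(p['rvec']),np.array(p['tvec']),K,None)[0][:,0]
def circ(P):
    A=np.c_[2*P,np.ones(len(P))];x=np.linalg.lstsq(A,(P**2).sum(1),rcond=None)[0]
    return x[:2],np.sqrt(x[2]+x[:2]@x[:2])
E
python3 - <<'E'
from h import *
t=cv2.imread('pics/top0.png');s=cv2.imread('pics/side0.png')
for p in [(255,235),(275,235),(262,228),(262,255),(240,245)]: print('s',p,s[p[1],p[0]])
for p in [(292,274),(310,285),(303,273),(315,270),(322,285)]: print('t',p,t[p[1],p[0]])
# ring
for n,im,(x,y) in [('top',t,(487,221)),('side',s,(430,323))]:
    hsv=cv2.cvtColor(im,cv2.COLOR_BGR2HSV)
    roi=np.zeros(im.shape[:2],np.uint8);cv2.circle(roi,(x,y),28,255,-1)
    thr=170 if n=='top' else 235
    m=((im.min(2)>thr)&(roi>0)).astype(np.uint8)
    cs,_=cv2.findContours(m,cv2.RETR_EXTERNAL,cv2.CHAIN_APPROX_NONE);c=max(cs,key=cv2.contourArea)[:,0]
    hull=cv2.convexHull(c)[:,0]
    print(n,'ring',circ(onz(n,hull,0.116)),cv2.contourArea(hull))
    g=((hsv[...,1]>110)&(hsv[...,2]>50)&(hsv[...,0]>10)&(hsv[...,0]<35)&(roi>0)).astype(np.uint8)
    k,lab,st,ce=cv2.connectedComponentsWithStats(g)
    for i in range(1,k):
        if st[i,4]>4: print(n,'key',ce[i],st[i,4],onz(n,ce[i],0.124)[0])
E
```

```text
s (255, 235) [ 91 108 117]
s (275, 235) [ 96 114 124]
s (262, 228) [37 42 46]
s (262, 255) [45 53 57]
s (240, 245) [179 217 227]
t (292, 274) [80 88 89]
t (310, 285) [77 86 90]
t (303, 273) [111 125 118]
t (315, 270) [78 87 89]
t (322, 285) [61 71 73]Traceback (most recent call last):
  File "<stdin>", line 11, in <module>
ValueError: max() iterable argument is empty
```

```bash
python3 - <<'E'
from h import *
t=cv2.imread('pics/top0.png');s=cv2.imread('pics/side0.png')
def big(m):
    cs,_=cv2.findContours(m.astype(np.uint8),cv2.RETR_EXTERNAL,cv2.CHAIN_APPROX_NONE);return max(cs,key=cv2.contourArea)[:,0]
for n,im,(x,y),thr in [('top',t,(487,221),110),('side',s,(430,323),175)]:
    hsv=cv2.cvtColor(im,cv2.COLOR_BGR2HSV)
    roi=np.zeros(im.shape[:2],np.uint8);cv2.circle(roi,(x,y),26,255,-1)
    ch=im.min(2)
    print(n,np.percentile(ch[roi>0],[5,25,50,75,90,98]))
    m=(ch>thr)&(roi>0)
    hull=cv2.convexHull(big(m))[:,0]
    print(n,'ring',circ(onz(n,hull,0.116)),hull.min(0),hull.max(0))
    g=((hsv[...,1]>110)&(hsv[...,2]>50)&(hsv[...,0]>10)&(hsv[...,0]<35)&(roi>0)).astype(np.uint8)
    k,lab,st,ce=cv2.connectedComponentsWithStats(g)
    for i in range(1,k):
        if st[i,4]>4: print(n,'key',ce[i],st[i,4],onz(n,ce[i],0.124)[0])
# spool top face
for n,im,(x,y),lo,hi in [('side',s,(264,231),75,150),('top',t,(303,273),75,95)]:
    roi=np.zeros(im.shape[:2],np.uint8);cv2.circle(roi,(x,y),20,255,-1)
    ch=im[:,:,0].astype(int)
    m=((ch>lo)&(ch<hi)&(roi>0)).astype(np.uint8)
    m=cv2.morphologyEx(m,cv2.MORPH_OPEN,np.ones((3,3),np.uint8))
    hull=cv2.convexHull(big(m))[:,0]
    print(n,'spool',circ(onz(n,hull,0.08)),hull.min(0),hull.max(0))
    o=im.copy(); o[m>0]=(0,0,255); cv2.imwrite(f'pics/m_{n}.png',cv2.resize(o[y-40:y+40,x-40:x+40],(400,400),interpolation=0))
E
python3 -c "
import cv2,numpy as np
cv2.imwrite('pics/mm.png',np.hstack([cv2.imread('pics/m_side.png'),cv2.imread('pics/m_top.png')]))"
```

```text
top [ 20.  36.  72.  76. 113. 117.]
top ring (array([ 0.56544617, -0.22800255]), np.float64(0.0283472886274462)) [473 205] [504 235]
top key [492.875 213.125] 8 [ 0.57720708 -0.23370056]
top key [483.57894737 219.57894737] 19 [ 0.56564754 -0.21606683]
side [ 29.  44.  70. 143. 187. 191.]
side ring (array([ 0.5656571 , -0.22835851]), np.float64(0.02895193368570677)) [410 304] [448 336]
side key [421.90909091 315.58181818] 55 [ 0.5579415 -0.2198314]
side key [436.77419355 320.56451613] 62 [ 0.56982337 -0.23952613]
side key [426.825 325.75 ] 40 [ 0.55136211 -0.23696121]
side spool (array([0.4733125 , 0.11318306]), np.float64(0.030802766657678293)) [247 219] [279 242]
top spool (array([0.4739376 , 0.11446205]), np.float64(0.030064197682370494)) [288 257] [319 288]
```

View pics/mm.png

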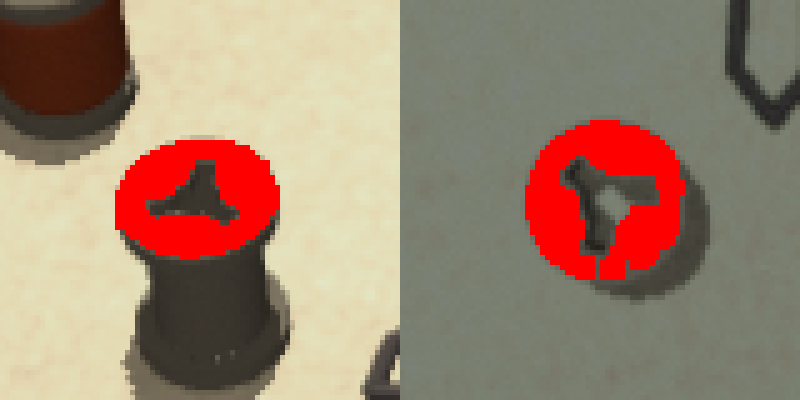

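Run:
```python
from h import *
t=cv2.imread('pics/top0.png');s=cv2.imread('pics/side0.png')
sp=np.array([0.4736,0.1138]); ax=np.array([.5656,-.2282])
for n,im in [('side',s),('top',t)]:
    c=proj(n,[[*sp,.08]])[0]
    yy,xx=np.mgrid[0:400,0:640]; uv=np.c_[xx.ravel(),yy.ravel()]
    P=onz(n,uv,.08)-sp; r=np.hypot(*P.T); a=np.arctan2(P[:,1],P[:,0])
    ch=im[:,:,0].ravel().astype(float)
    face=np.median(ch[(r>.022)&(r<.027)])
    w=np.clip(np.abs(ch-face)/(40 if n=='side' else 25),0,1)
    for lo,hi in [(.011,.020),(.012,.018),(.014,.021)]:
        k=(r>lo)&(r<hi)
        z=(w[k]*np.exp(3j*a[k])).sum()
        print(n,c,face,lo,hi,'slot phase',np.degrees(np.angle(z))/3,abs(z)/w[k].sum())
    for z0 in (.106,.124,.2): print('axis',z0,proj(n,[[*ax,z0]])[0])
x,y=404,300
cv2.imwrite('pics/zk.png',cv2.resize(cv2.convertScaleAbs(s[304:340,408:452],alpha=1.3),(792,594*36*4//(3*44)*1 if 0 else 594),interpolation=cv2.INTER_CUBIC) if 0 else cv2.resize(s[306:336,410:450],(800,600),interpolation=cv2.INTER_CUBIC))
cv2.imwrite('pics/zk2.png',cv2.resize(cv2.convertScaleAbs(t[206:236,470:510],alpha=1.8),(800,600),interpolation=cv2.INTER_CUBIC))
```

```text
side [262.88015501 229.61558042] 96.0 0.011 0.02 slot phase 45.58777316521921 0.7610499987073492
side [262.88015501 229.61558042] 96.0 0.012 0.018 slot phase 46.125875995013466 0.7774627521267351
side [262.88015501 229.61558042] 96.0 0.014 0.021 slot phase 45.626143442912046 0.8072229040539325
axis 0.106 [427.71676722 323.18127535]
axis 0.124 [429.42079347 316.80416528]
axis 0.2 [437.29665137 287.32972936]
top [303.94623319 272.79489433] 79.0 0.011 0.02 slot phase 45.308015439732145 0.7139562295860782
top [303.94623319 272.79489433] 79.0 0.012 0.018 slot phase 45.20079137025733 0.7223326874420196
top [303.94623319 272.79489433] 79.0 0.014 0.021 slot phase 45.4242608712462 0.72489408899351
axis 0.106 [486.80679473 220.44224357]
axis 0.124 [490.26377428 219.50745724]
axis 0.2 [506.61978152 215.08470271]
```

View pics/zk.png

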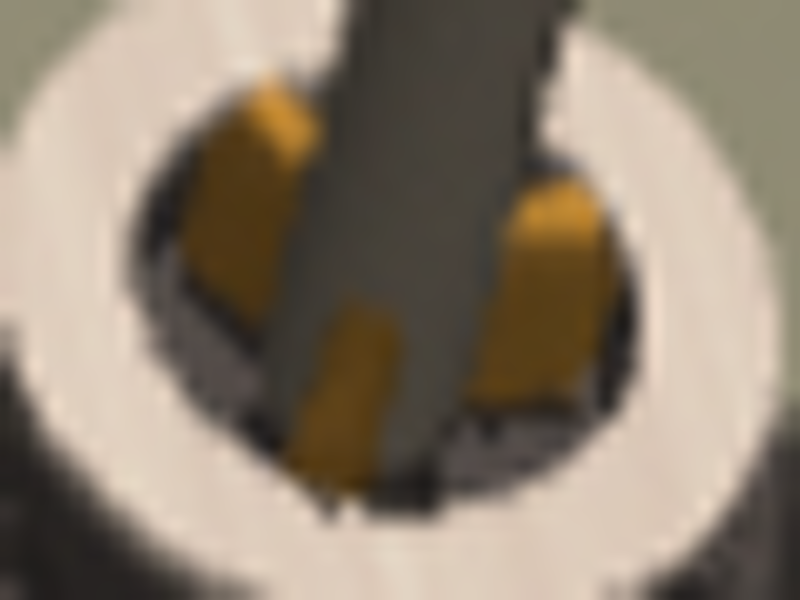

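View pics/zk2.png

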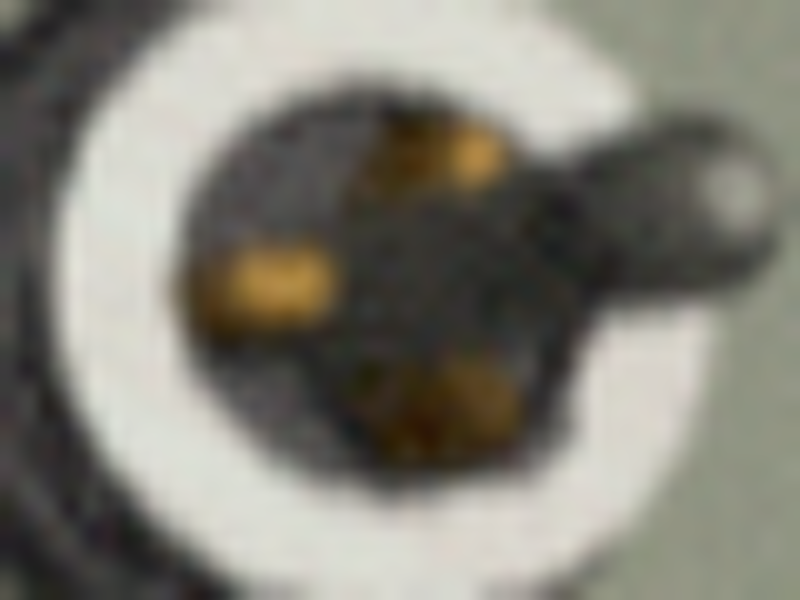

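Run:
```python
from h import *
ax=np.array([.5656,-.2282])
f=lambda n,X,Y,x0,y0:onz(n,[[(X+.5)/20-.5+x0,(Y+.5)/20-.5+y0]],.124)[0]-ax
for nm,n,X,Y in [('L',"top",285,283),('L outer',"top",228,285),('U',"top",475,157),('Lo',"top",465,390),
  ('sL',"side",285,120),('sLout',"side",265,90),('sR',"side",560,210),('sM top',"side",370,310)]:
    d=f(n,X,Y,*((470,206) if n=='top' else (410,306))); print(nm,d*1000,np.hypot(*d)*1000,np.degrees(np.arctan2(d[1],d[0])))
for ph in (90,-30,210):
  for n,o in (('top',(470,206)),('side',(410,306))):
    a=np.radians(ph);e=np.array([np.cos(a),np.sin(a)])
    q=[((proj(n,[[*(ax+e*r),z]])[0]-o+.5)*20-.5).round() for r,z in ((.008,.124),(.017,.124),(.017,.106))]
    print(ph,n,q)
# winder box corners/ edge angle
```

```text
L [-0.13310695 11.78854786] 11.789299304114447 90.64691110637236
L outer [-0.23981547 16.97003512] 16.971729538129637 90.80963294761935
U [11.13809554 -6.1971635 ] 12.746058520390717 -29.091276641269978
Lo [-10.12563439  -3.89494693] 10.848920837248569 -158.9601615389519
sL [-0.2505298 11.8621887] 11.864834008499173 91.20990880710814
sLout [ 0.4244944  14.71672762] 14.722848480763341 88.34779874197487
sR [10.90203791 -6.37991656] 12.631617703968514 -30.33634296203575
sM top [-6.9773976  -4.01163878] 8.048436062222148 -150.10334971502652
90 top [array([327., 281.]), array([228., 282.]), array([162., 301.])]
90 side [array([323., 153.]), array([240.,  72.]), array([209., 201.])]
-30 top [array([454., 203.]), array([498., 118.]), array([427., 140.])]
-30 side [array([500., 215.]), array([616., 203.]), array([578., 331.])]
210 top [array([464., 355.]), array([519., 440.]), array([448., 455.])]
210 side [array([370., 310.]), array([339., 405.]), array([305., 532.])]
```

```bash
cat >> h.py <<'E'
from scipy.spatial.transform import Rotation as Ro
def delta(pos,rv,tgt,yaw):
    """shift(tool axes, m) and turn/pi to reach tgt with tool down, x axis at yaw deg"""
    R0=Ro.from_rotvec(rv); y=np.radians(yaw)
    R1=Ro.from_matrix(np.array([[np.cos(y),np.sin(y),0],[np.sin(y),-np.cos(y),0],[0,0,-1]]))
    return R0.inv().apply(np.array(tgt)-pos).round(4),((R0.inv()*R1).as_rotvec()/np.pi).round(4)
def now():
    from workcell import readout
    s=readout.read_state();R=Ro.from_rotvec(s['tcp_rot']).as_matrix()
    print('t',round(s['time'],2),'pos',s['tool_pos'].round(4),'yaw',np.degrees(np.arctan2(R[1,0],R[0,0])).round(2),'zax',R[:,2].round(4),'F',s['wrist_force'].round(1),'T',s['torque'].round(2),'w',round(s['width'],3),'q',s['q'].round(3))
    return s
E
python3 - <<'E'
from h import *
for nm,uv,z in [('full',(224,263),.08),('nut',(355,309),.02),('snipsend',(337,256),.008),('snips',(338,230),.008),('bobbin',(283,194),.058),('post',(605,180),.245),('postnear',(548,195),.1)]:
    print(nm,onz('top',[uv],z)[0].round(3))
s=now()
for yaw in (18.1,45,60): print(delta(s['tool_pos'],s['tcp_rot'],[.4736,.1138,.23],yaw))
E
```

```text
full [0.494 0.266]
nut [0.4   0.015]
snipsend [0.506 0.048]
snips [0.559 0.045]
bobbin [0.629 0.155]
post [ 0.614 -0.368]
postnear [ 0.613 -0.348]
t 0.1 pos [ 0.2094 -0.641   0.23  ] yaw 18.09 zax [-6.0e-04  2.1e-03 -1.0e+00] F [ 0.9 -0.8 -0.4] T [ 0.02 -0.03  0.04] w 0.999 q [-1.292  0.265  1.605  0.     1.274 -0.037]
(array([ 0.4855, -0.6354,  0.0014]), array([-0.0007, -0.    , -0.    ]))
(array([ 0.4855, -0.6354,  0.0014]), array([-0.0007, -0.0002, -0.1495]))
(array([ 0.4855, -0.6354,  0.0014]), array([-0.0006, -0.0003, -0.2328]))
```

Request:
apply_moves:
  plan:
    - [[0.4855,-0.6354,0,0,0,-0.2328,-1],[0.4855,-0.6354,0,0,0,-0.2328,-1],[0.4855,-0.6354,0,0,0,-0.2328,-1],[0.4855,-0.6354,0,0,0,-0.2328,-1],[0.4855,-0.6354,0,0,0,-0.2328,-1],[0.4855,-0.6354,0,0,0,-0.2328,-1],[0.4855,-0.6354,0,0,0,-0.2328,-1],[0.4855,-0.6354,0,0,0,-0.2328,-1]]
  force: 90

```text
time: 0.77
tool_pos: [0.3196, -0.3248, 0.2308]
tcp_rot: [-2.721, -1.57, -0.0]
wrist_force: [0.7, 0.3, 0.1]
width: 1.002
```

```bash
python3 -c "
from h import *
s=now();print(delta(s['tool_pos'],s['tcp_rot'],[.4736,.1138,.23],60))"
```

```text
t 0.77 pos [ 0.3196 -0.3248  0.2308] yaw 59.97 zax [-3.e-04  6.e-04 -1.e+00] F [0.7 0.3 0.1] T [ 0.05 -0.08  0.06] w 1.002 q [-0.848 -0.161  2.05   0.     1.253 -0.324]
(array([ 0.4568, -0.0862,  0.001 ]), array([-0.0002, -0.0001, -0.0001]))
```

Request:
apply_moves:
  plan:
    - [[0.4568,-0.0862,0,0,0,0,-1],[0.4568,-0.0862,0,0,0,0,-1],[0.4568,-0.0862,0,0,0,0,-1],[0.4568,-0.0862,0,0,0,0,-1],[0.4568,-0.0862,0,0,0,0,-1],[0.4568,-0.0862,0,0,0,0,-1],[0.4568,-0.0862,0,0,0,0,-1],[0.4568,-0.0862,0,0,0,0,-1]]

```text
time: 1.43
tool_pos: [0.4299, -0.0103, 0.2312]
tcp_rot: [2.72, 1.571, 0.0]
wrist_force: [0.2, -0.6, 0.6]
width: 0.999
```

```bash
python3 -c "
from h import *
s=now();print(delta(s['tool_pos'],s['tcp_rot'],[.4736,.1138,.13],60))"
```

```text
t 1.43 pos [ 0.4299 -0.0103  0.2312] yaw 60.01 zax [ 3.e-04 -1.e-04 -1.e+00] F [ 0.2 -0.6  0.6] T [ 0.02 -0.01 -0.02] w 0.999 q [-0.082 -0.217  2.095 -0.     1.263  0.442]
(array([ 0.1293, -0.0242,  0.1012]), array([ 0.0001, -0.    ,  0.    ]))
```

Request:
apply_moves:
  plan:
    - [[0.1293,-0.0242,0.06,0,0,0,-1],[0.1293,-0.0242,0.06,0,0,0,-1],[0.1293,-0.0242,0.06,0,0,0,-1],[0.1293,-0.0242,0.06,0,0,0,-1],[0.1293,-0.0242,0.06,0,0,0,-1],[0.1293,-0.0242,0.06,0,0,0,-1],[0.1293,-0.0242,0.06,0,0,0,-1],[0.1293,-0.0242,0.06,0,0,0,-1]]

```text
time: 2.1
tool_pos: [0.4738, 0.1107, 0.1719]
tcp_rot: [2.721, 1.569, 0.001]
wrist_force: [0.3, 0.4, 0.6]
width: 1.003
```

```bash
python3 -c "
from h import *
from workcell import read_camera
s=now();print(delta(s['tool_pos'],s['tcp_rot'],[.4736,.1138,.05],60))
cv2.imwrite('pics/a.png',np.vstack([cv2.resize(read_camera(n)[:,:,::-1],(480,300)) for n in ('side','top')]))"
```

```text
t 2.1 pos [0.4738 0.1107 0.1719] yaw 59.93 zax [ 9.e-04 -2.e-04 -1.e+00] F [0.3 0.4 0.6] T [ 0.03 -0.02  0.  ] w 1.003 q [ 0.178 -0.05   2.063 -0.     1.128  0.703]
(array([ 0.0026, -0.0019,  0.1219]), array([ 0.0003, -0.0001, -0.0004]))
```

View pics/a.png

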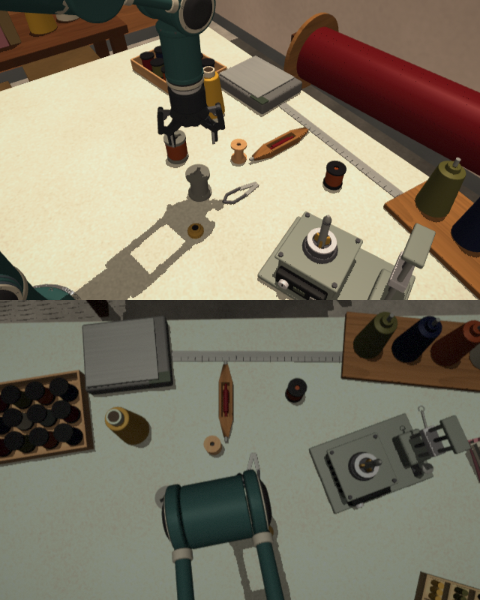

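```bash
python3 -c "
from h import *
s=now();print(delta(s['tool_pos'],s['tcp_rot'],[.4736,.1138,.05],60))"
```

```text
t 2.2 pos [0.474  0.1106 0.1721] yaw 59.9 zax [ 0.0014  0.     -1.    ] F [ 0.2 -0.2  0.1] T [-0.01 -0.03 -0.  ] w 0.996 q [ 0.178 -0.05   2.063 -0.     1.128  0.704]
(array([ 0.0025, -0.0021,  0.1221]), array([ 0.0004, -0.0002, -0.0006]))
```

Request:
apply_moves:
  plan:
    - [[0.0026,-0.002,0.02,0,0,0,-1],[0.0026,-0.002,0.05,0,0,0,-1],[0.0026,-0.002,0.08,0,0,0,-1],[0.0026,-0.002,0.105,0,0,0,-1],[0.0026,-0.002,0.122,0,0,0,-1],[0.0026,-0.002,0.122,0,0,0,-1],[0.0026,-0.002,0.122,0,0,0,-1],[0.0026,-0.002,0.122,0,0,0,-1]]

```text
time: 2.87
tool_pos: [0.4746, 0.1146, 0.0508]
tcp_rot: [2.721, 1.569, 0.004]
wrist_force: [1.2, -0.7, 1.0]
width: 1.001
```

```bash
python3 -c "
from h import *
from workcell import read_camera
s=now();print(delta(s['tool_pos'],s['tcp_rot'],[.4736,.1138,.05],60))
im=read_camera('side')[:,:,::-1]
cv2.imwrite('pics/b.png',cv2.resize(im[150:300,170:370],(800,600),interpolation=cv2.INTER_CUBIC))"
```

```text
t 2.87 pos [0.4746 0.1146 0.0508] yaw 59.94 zax [ 2.4e-03  5.0e-04 -1.0e+00] F [ 1.2 -0.7  1. ] T [-0.01  0.04  0.01] w 1.001 q [ 0.186  0.102  2.162 -0.     0.876  0.711]
(array([-0.0012, -0.0004,  0.0008]), array([ 0.0006, -0.0005, -0.0003]))
```

View pics/b.png

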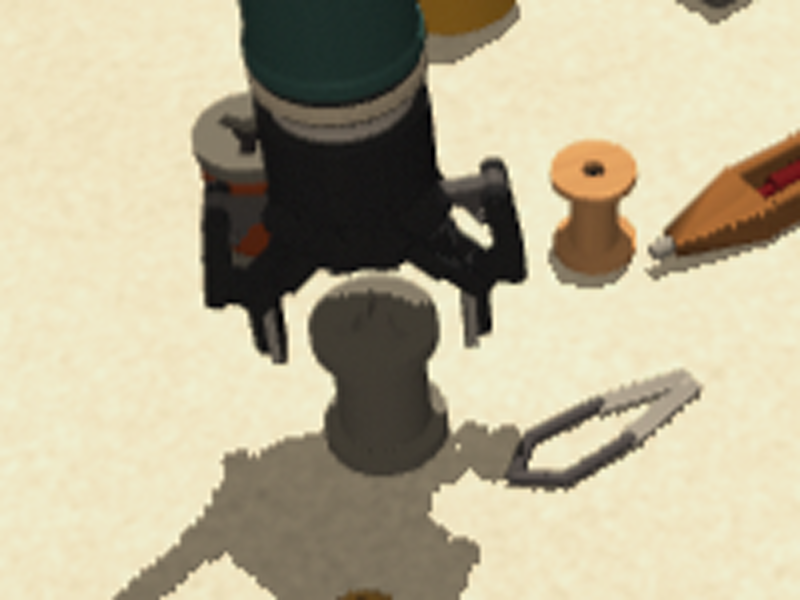

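Request:
apply_moves:
  plan:
    - [[-0.001,-0.0004,0,0,0,0,1],[-0.001,-0.0004,0,0,0,0,1],[-0.001,-0.0004,0,0,0,0,1],[-0.001,-0.0004,0,0,0,0,1],[-0.001,-0.0004,0,0,0,0,1],[-0.001,-0.0004,0,0,0,0,1],[-0.001,-0.0004,0,0,0,0,1],[-0.001,-0.0004,0,0,0,0,1]]
  force: 90

```text
time: 3.58
tool_pos: [0.474, 0.1145, 0.0519]
tcp_rot: [2.72, 1.571, 0.004]
wrist_force: [-2.7, -1.7, 10.0]
width: 0.696
```

```bash
python3 -c "
from h import *
from workcell import read_camera
s=now()
im=read_camera('side')[:,:,::-1]
cv2.imwrite('pics/c.png',cv2.resize(im[150:300,170:370],(800,600),interpolation=cv2.INTER_CUBIC))"
```

```text
t 3.58 pos [0.474  0.1145 0.0519] yaw 60.01 zax [ 2.9e-03  5.0e-04 -1.0e+00] F [-2.7 -1.7 10. ] T [0.   0.7  0.05] w 0.696 q [ 0.186  0.099  2.163 -0.     0.877  0.709]
```

View pics/c.png

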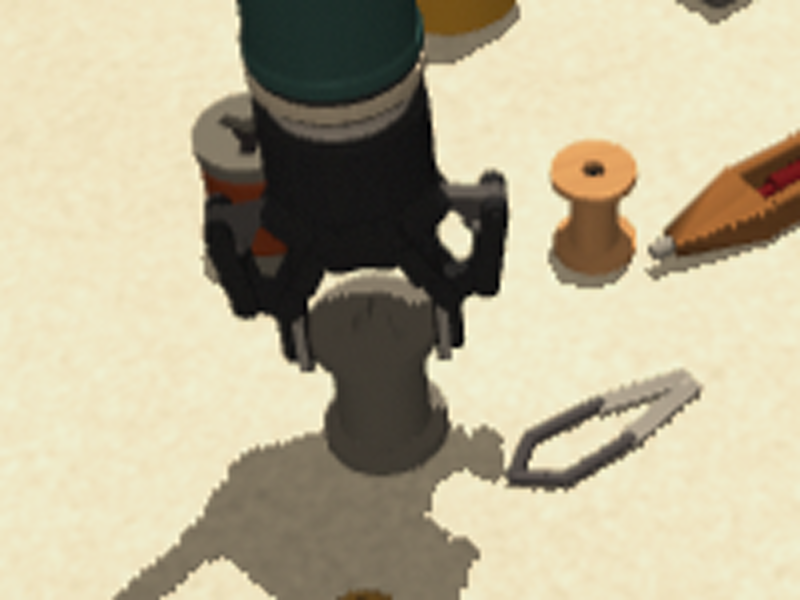

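Request:
apply_moves:
  plan:
    - [[0,0,-0.02,0,0,0,1],[0,0,-0.05,0,0,0,1],[0,0,-0.09,0,0,0,1],[0,0,-0.13,0,0,0,1],[0,0,-0.17,0,0,0,1],[0,0,-0.21,0,0,0,1],[0,0,-0.24,0,0,0,1],[0,0,-0.24,0,0,0,1]]

```text
time: 4.3
tool_pos: [0.4764, 0.1151, 0.2986]
tcp_rot: [2.716, 1.568, 0.022]
wrist_force: [1.2, -0.1, -0.4]
width: 0.692
```

```bash
python3 -c "
from h import *
from workcell import read_camera
s=now();print(delta(s['tool_pos'],s['tcp_rot'],[.566,-.2275,.29],104.8))
im=read_camera('side')[:,:,::-1]
cv2.imwrite('pics/d.png',cv2.resize(im[0:225,100:400],(800,600),interpolation=cv2.INTER_CUBIC))"
```

```text
t 4.3 pos [0.4764 0.1151 0.2986] yaw 60.01 zax [ 0.0148  0.0028 -0.9999] F [ 1.2 -0.1 -0.4] T [ 0.03 -0.04  0.01] w 0.692 q [ 0.186 -0.139  1.907  0.     1.358  0.71 ]
(array([-0.252 ,  0.2488,  0.0089]), array([ 0.0047, -0.0015, -0.2488]))
```

View pics/d.png

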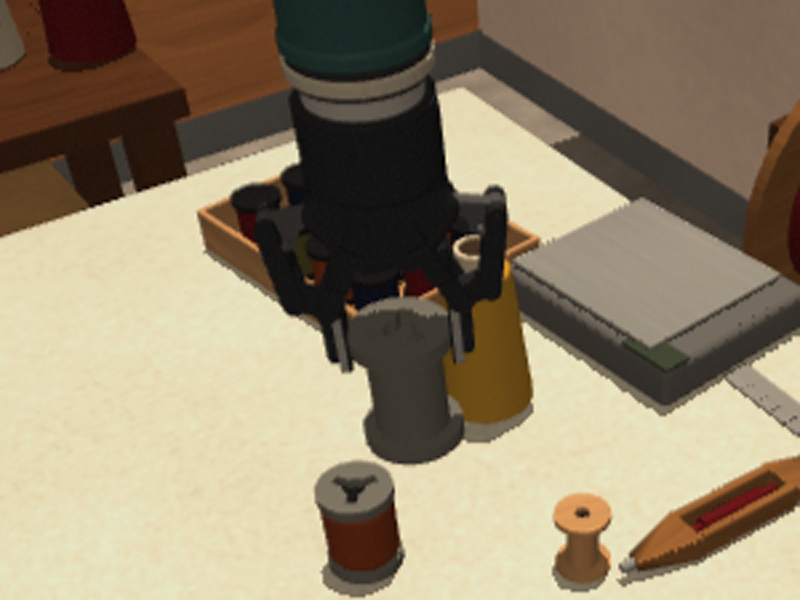

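Request:
apply_moves:
  plan:
    - [[-0.252,0.2488,0.009,0.004,-0.001,-0.2488,1],[-0.252,0.2488,0.009,0.004,-0.001,-0.2488,1],[-0.252,0.2488,0.009,0.004,-0.001,-0.2488,1],[-0.252,0.2488,0.009,0.004,-0.001,-0.2488,1],[-0.252,0.2488,0.009,0.004,-0.001,-0.2488,1],[-0.252,0.2488,0.009,0.004,-0.001,-0.2488,1],[-0.252,0.2488,0.009,0.004,-0.001,-0.2488,1],[-0.252,0.2488,0.009,0.004,-0.001,-0.2488,1]]

```text
time: 5.02
tool_pos: [0.5498, -0.1859, 0.2796]
tcp_rot: [-1.904, -2.484, 0.015]
wrist_force: [0.5, 0.6, -1.9]
width: 0.692
```

```bash
python3 -c "
from h import *
s=now();print(delta(s['tool_pos'],s['tcp_rot'],[.566,-.2275,.29],104.8))"
```

```text
t 5.02 pos [ 0.5498 -0.1859  0.2796] yaw 105.05 zax [-1.500e-02 -3.000e-04 -9.999e-01] F [ 0.5  0.6 -1.9] T [-0.01 -0.04 -0.  ] w 0.692 q [-0.366  0.068  1.741 -0.006  1.346 -0.627]
(array([-0.0443,  0.0047, -0.0107]), array([-0.0046, -0.0011,  0.0014]))
```

Request:
apply_moves:
  plan:
    - [[-0.0443,0.0047,-0.0107,0,0,0.0014,1],[-0.0443,0.0047,-0.0107,0,0,0.0014,1],[-0.0443,0.0047,-0.0107,0,0,0.0014,1],[-0.0443,0.0047,-0.0107,0,0,0.0014,1],[-0.0443,0.0047,-0.0107,0,0,0.0014,1],[-0.0443,0.0047,-0.0107,0,0,0.0014,1],[-0.0443,0.0047,-0.0107,0,0,0.0014,1],[-0.0443,0.0047,-0.0107,0,0,0.0014,1]]

```text
time: 5.68
tool_pos: [0.5664, -0.2248, 0.2921]
tcp_rot: [-1.915, -2.479, 0.014]
wrist_force: [-0.3, 0.1, -1.4]
width: 0.694
```

```bash
python3 -c "
from h import *
from workcell import read_camera
s=now();print(delta(s['tool_pos'],s['tcp_rot'],[.566,-.2275,.29],104.8))
a=read_camera('side')[:,:,::-1]; b=read_camera('top')[:,:,::-1]
cv2.imwrite('pics/e_s.png',a);cv2.imwrite('pics/e_t.png',b)
cv2.imwrite('pics/e.png',np.hstack([cv2.resize(a[180:380,340:540],(400,400)),cv2.resize(b[120:320,400:600],(400,400))]))
s=now()"
```

```text
t 5.68 pos [ 0.5664 -0.2248  0.2921] yaw 104.62 zax [-0.0125 -0.0014 -0.9999] F [-0.3  0.1 -1.4] T [ 0.01 -0.01 -0.  ] w 0.694 q [-0.415  0.117  1.666 -0.006  1.37  -0.669]
(array([-0.0025, -0.001 ,  0.0021]), array([-0.004 , -0.0006, -0.001 ]))
t 5.78 pos [ 0.5665 -0.2253  0.2923] yaw 104.59 zax [-0.0122 -0.0015 -0.9999] F [-0.2 -0.  -0.7] T [ 0.01 -0.07 -0.04] w 0.692 q [-0.416  0.117  1.666 -0.006  1.37  -0.669]
```

View pics/e.png

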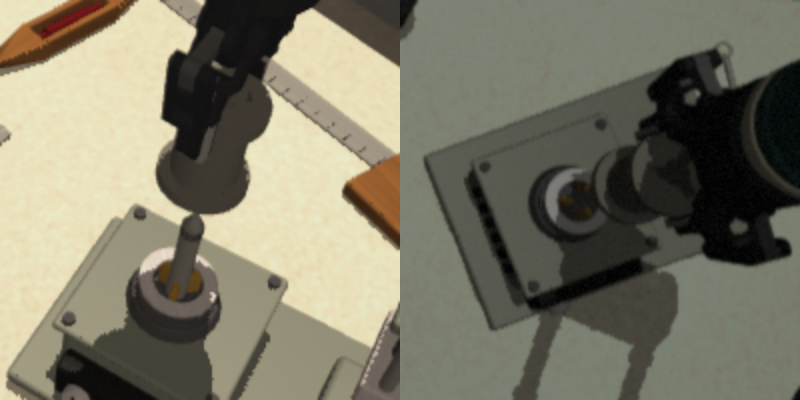

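Request:
apply_moves:
  plan:
    - [[-0.002,-0.001,0.03,-0.004,-0.0006,-0.001,1],[-0.002,-0.001,0.03,-0.004,-0.0006,-0.001,1],[-0.002,-0.001,0.03,-0.004,-0.0006,-0.001,1],[-0.002,-0.001,0.03,-0.004,-0.0006,-0.001,1],[-0.002,-0.001,0.03,-0.004,-0.0006,-0.001,1],[-0.002,-0.001,0.03,-0.004,-0.0006,-0.001,1],[-0.002,-0.001,0.03,-0.004,-0.0006,-0.001,1],[-0.002,-0.001,0.03,-0.004,-0.0006,-0.001,1]]

```text
time: 6.45
tool_pos: [0.5662, -0.2285, 0.2629]
tcp_rot: [1.918, 2.487, 0.0]
wrist_force: [-0.2, 0.9, -1.2]
width: 0.695
```

```bash
python3 -c "
from h import *
from workcell import read_camera
s=now();print(delta(s['tool_pos'],s['tcp_rot'],[.5656,-.2282,.26],104.8))
a=read_camera('side')[:,:,::-1]; b=read_camera('top')[:,:,::-1]
cv2.imwrite('pics/f_s.png',a);cv2.imwrite('pics/f_t.png',b)
cv2.imwrite('pics/f.png',np.hstack([cv2.resize(cv2.convertScaleAbs(a[230:330,390:490],alpha=1.6),(400,400)),cv2.resize(cv2.convertScaleAbs(b[170:270,470:570],alpha=2),(400,400))]))
p=s['tool_pos']; 
for z in (0,.08): print(proj('side',[[.5656,-.2282,p[2]-.05+z]]),proj('top',[[.5656,-.2282,p[2]-.05+z]]))
"
```

```text
t 6.45 pos [ 0.5662 -0.2285  0.2629] yaw 104.71 zax [ 1.2e-03 -6.0e-04 -1.0e+00] F [-0.2  0.9 -1.2] T [-0.06  0.   -0.02] w 0.695 q [-0.424  0.124  1.711 -0.     1.305 -0.681]
(array([ 0.0004, -0.0005,  0.0029]), array([ 0.0003,  0.0003, -0.0005]))
[[438.7527129  281.88059696]] [[509.71358982 214.24811989]]
[[448.7279723  244.54940741]] [[531.52478767 208.35025175]]
```

View pics/f.png

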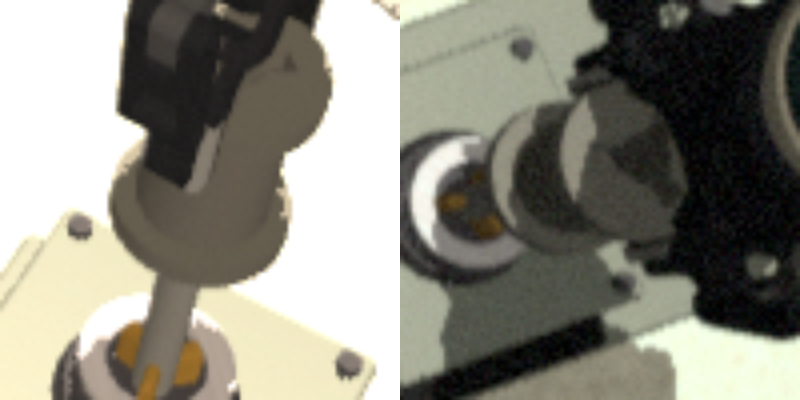

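```bash
cat > m.py <<'E'
from h import *
from scipy.optimize import least_squares
a=cv2.cvtColor(cv2.imread('pics/f_s.png'),cv2.COLOR_BGR2GRAY).astype(float)
b=cv2.cvtColor(cv2.imread('pics/f_t.png'),cv2.COLOR_BGR2GRAY).astype(float)
def fit(P,r=.031):
    o=least_squares(lambda c:np.hypot(*(P-c).T)-r,P.mean(0)+[.01,0],loss='soft_l1',f_scale=.0005)
    return o.x,np.std(o.fun)
pts=[]
for ang in range(20,165,4):   # image angles downwards
    c0=np.array([440.,278.]);d=np.array([np.cos(np.radians(ang)),np.sin(np.radians(ang))])
    rr=np.arange(12,34,.25);q=c0+rr[:,None]*d
    v=cv2.remap(a.astype(np.float32),q[:,0].astype(np.float32)[None],q[:,1].astype(np.float32)[None],cv2.INTER_LINEAR)[0]
    g=np.gradient(cv2.GaussianBlur(v[None],(9,1),0)[0]);i=g.argmax(); 
    if g[i]>3: pts.append((ang,rr[i],*q[i]))
pts=np.array(pts);print(pts.round(1)[::3])
for z in (.209,.211,.213):
    P=onz('side',pts[:,2:],z);print('under',z,fit(P))
pts=[]
for ang in range(90,265,5):
    c0=np.array([531.5,208.3]);d=np.array([np.cos(np.radians(ang)),np.sin(np.radians(ang))])
    rr=np.arange(10,24,.25);q=c0+rr[:,None]*d
    v=cv2.remap(b.astype(np.float32),q[:,0].astype(np.float32)[None],q[:,1].astype(np.float32)[None],cv2.INTER_LINEAR)[0]
    g=np.abs(np.gradient(cv2.GaussianBlur(v[None],(9,1),0)[0]));i=g.argmax();pts.append((ang,rr[i],g[i],*q[i]))
pts=np.array(pts);print(pts.round(1)[::3])
E
python3 m.py
```

```text
[[ 20.   23.  461.6 285.9]
 [ 32.   24.2 460.6 290.9]
 [ 44.   24.8 457.8 295.2]
 [ 56.   24.5 453.7 298.3]
 [ 68.   24.2 449.1 300.5]
 [ 80.   23.8 444.1 301.4]
 [ 92.   29.  439.  307. ]
 [120.   22.8 428.6 297.7]
 [132.   23.  424.6 295.1]
 [144.   23.5 421.  291.8]
 [156.   23.8 418.3 287.7]]
under 0.209 (array([ 0.56708917, -0.2276693 ]), np.float64(0.003020372242485871))
under 0.211 (array([ 0.56586575, -0.22840355]), np.float64(0.003022872068810406))
under 0.213 (array([ 0.56463945, -0.22913514]), np.float64(0.0030255042149224267))
[[ 90.   21.2   1.9 531.5 229.6]
 [105.   22.    3.4 525.8 229.6]
 [120.   21.5   1.3 520.8 226.9]
 [135.   22.    1.8 515.9 223.9]
 [150.   22.    5.6 512.4 219.3]
 [165.   21.8   6.7 510.5 213.9]
 [180.   22.    5.7 509.5 208.3]
 [195.   21.8   6.9 510.5 202.7]
 [210.   21.8   5.2 512.7 197.4]
 [225.   22.2   3.7 515.8 192.6]
 [240.   20.    1.5 521.5 191. ]
 [255.   15.5   1.9 527.5 193.3]]
```

```bash
cat >> m.py <<'E'
k=(pts[:,0]>=140)&(pts[:,0]<=228)
print('upper',fit(onz('top',pts[k,3:],.291)))
E
python3 m.py|tail -1
```

```text
upper (array([ 0.56470246, -0.2280797 ]), np.float64(0.0016010201359814365))
```

Request:
apply_moves:
  plan:
    - [[0.0002,-0.0002,0.01,0,0,-0.0005,1],[0.0002,-0.0002,0.02,0,0,-0.0005,1],[0.0002,-0.0002,0.03,0,0,-0.0005,1],[0.0002,-0.0002,0.04,0,0,-0.0005,1],[0.0002,-0.0002,0.05,0,0,-0.0005,1],[0.0002,-0.0002,0.06,0,0,-0.0005,1],[0.0002,-0.0002,0.07,0,0,-0.0005,1],[0.0002,-0.0002,0.075,0,0,-0.0005,1]]

```text
time: 7.22
tool_pos: [0.5646, -0.2278, 0.1846]
tcp_rot: [-1.915, -2.487, 0.001]
wrist_force: [-0.3, 0.6, -1.8]
width: 0.691
```

```bash
python3 -c "
from h import *
from workcell import read_camera
s=now();print(delta(s['tool_pos'],s['tcp_rot'],[.5656,-.2282,.158],104.8))
a=read_camera('side')[:,:,::-1]; b=read_camera('top')[:,:,::-1]
cv2.imwrite('pics/g.png',np.hstack([cv2.resize(cv2.convertScaleAbs(a[250:350,380:480],alpha=1.6),(400,400)),cv2.resize(cv2.convertScaleAbs(b[170:270,450:550],alpha=2),(400,400))]))
"
```

```text
t 7.22 pos [ 0.5646 -0.2278  0.1846] yaw 104.8 zax [-0.0024  0.0011 -1.    ] F [-0.3  0.6 -1.8] T [ 0.06  0.09 -0.03] w 0.691 q [-0.424  0.175  1.8   -0.     1.17  -0.683]
(array([-0.0007,  0.0009,  0.0266]), array([-0.0007, -0.0005, -0.    ]))
```

View pics/g.png

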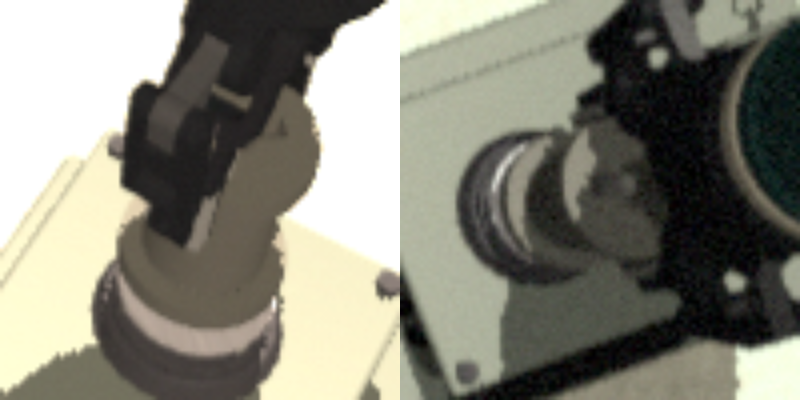

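Request:
apply_moves:
  plan:
    - [[-0.0004,0.0006,0.0,-0.0006,-0.0004,0,1],[-0.0004,0.0006,0.002,-0.0006,-0.0004,0,1],[-0.0004,0.0006,0.004,-0.0006,-0.0004,0,1],[-0.0004,0.0006,0.006,-0.0006,-0.0004,0,1],[-0.0004,0.0006,0.008,-0.0006,-0.0004,0,1],[-0.0004,0.0006,0.01,-0.0006,-0.0004,0,1],[-0.0004,0.0006,0.012,-0.0006,-0.0004,0,1],[-0.0004,0.0006,0.013,-0.0006,-0.0004,0,1]]

```text
time: 7.98
tool_pos: [0.566, -0.2283, 0.1736]
tcp_rot: [1.916, 2.488, 0.001]
wrist_force: [0.6, 0.6, -1.4]
width: 0.696
```

```bash
python3 -c "
from h import *
s=now();print(delta(s['tool_pos'],s['tcp_rot'],[.5656,-.2282,.158],104.8))
"
```

```text
t 7.98 pos [ 0.566  -0.2283  0.1736] yaw 104.8 zax [ 1.8e-03 -6.0e-04 -1.0e+00] F [ 0.6  0.6 -1.4] T [ 0.05 -0.01  0.  ] w 0.696 q [-0.424  0.184  1.811  0.     1.146 -0.683]
(array([ 0.0002, -0.0004,  0.0156]), array([ 0.0005,  0.0003, -0.    ]))
```

Request:
apply_moves:
  plan:
    - [[0,-0.0002,0.001,0,0,0,1],[0,-0.0002,0.0025,0,0,0,1],[0,-0.0002,0.004,0,0,0,1],[0,-0.0002,0.0055,0,0,0,1],[0,-0.0002,0.007,0,0,0,1],[0,-0.0002,0.0085,0,0,0,1],[0,-0.0002,0.01,0,0,0,1],[0,-0.0002,0.01,0,0,0,1]]

```text
time: 8.65
tool_pos: [0.5662, -0.2287, 0.1645]
tcp_rot: [1.915, 2.487, 0.001]
wrist_force: [-1.6, -0.5, 3.8]
width: 0.693
```

```bash
python3 -c "
from h import *
s=now();print(delta(s['tool_pos'],s['tcp_rot'],[.5656,-.2282,.158],104.8))
"
```

```text
t 8.65 pos [ 0.5662 -0.2287  0.1645] yaw 104.8 zax [ 0.0028 -0.0013 -1.    ] F [-1.6 -0.5  3.8] T [-0.09  0.41  0.03] w 0.693 q [-0.425  0.191  1.819  0.     1.128 -0.683]
(array([ 0.0006, -0.0005,  0.0065]), array([ 0.0008,  0.0006, -0.    ]))
```

Request:
apply_moves:
  plan:
    - [[0.0003,-0.0003,0.001,0.0005,0.0004,0,1],[0.0003,-0.0003,0.002,0.0005,0.0004,0,1],[0.0003,-0.0003,0.003,0.0005,0.0004,0,1],[0.0003,-0.0003,0.004,0.0005,0.0004,0,1],[0.0003,-0.0003,0.005,0.0005,0.0004,0,1],[0.0003,-0.0003,0.006,0.0005,0.0004,0,1],[0.0003,-0.0003,0.0065,0.0005,0.0004,0,1],[0.0003,-0.0003,0.0065,0.0005,0.0004,0,1]]

```text
time: 9.32
tool_pos: [0.5663, -0.2286, 0.1585]
tcp_rot: [1.916, 2.488, 0.001]
wrist_force: [-1.4, -0.5, 6.1]
width: 0.693
```

```bash
python3 -c "
from h import *
s=now();print(delta(s['tool_pos'],s['tcp_rot'],[.5656,-.2282,.158],104.8))
"
```

```text
t 9.32 pos [ 0.5663 -0.2286  0.1585] yaw 104.8 zax [ 1.8e-03 -9.0e-04 -1.0e+00] F [-1.4 -0.5  6.1] T [-0.05  0.5  -0.02] w 0.693 q [-0.425  0.197  1.824 -0.     1.119 -0.683]
(array([ 0.0006, -0.0005,  0.0005]), array([0.0005, 0.0004, 0.    ]))
```

Force 6.1 N, so the plate isn't at its stop yet (that should read about 7.5 N, then rise steeply). I'll keep pressing.

Request:
apply_moves:
  plan:
    - [[0.0003,-0.0003,0.0005,0,0,0,1],[0.0003,-0.0003,0.001,0,0,0,1],[0.0003,-0.0003,0.0015,0,0,0,1],[0.0003,-0.0003,0.002,0,0,0,1],[0.0003,-0.0003,0.0025,0,0,0,1],[0.0003,-0.0003,0.003,0,0,0,1],[0.0003,-0.0003,0.003,0,0,0,1],[0.0003,-0.0003,0.003,0,0,0,1]]

```text
time: 9.98
tool_pos: [0.5664, -0.2288, 0.1576]
tcp_rot: [1.914, 2.486, 0.001]
wrist_force: [-4.5, 0.9, 14.3]
width: 0.692
```

```bash
python3 -c "
from h import *
s=now()
"
```

```text
t 9.98 pos [ 0.5664 -0.2288  0.1576] yaw 104.81 zax [ 0.0032 -0.0019 -1.    ] F [-4.5  0.9 14.3] T [-0.04  1.01 -0.02] w 0.692 q [-0.424  0.197  1.825 -0.     1.115 -0.683]
```

Request:
apply_moves:
  plan:
    - [[0.0,0.0,0.0005,0,0,0,1],[0.0,0.0,0.001,0,0,0,1],[0.0,0.0,0.0015,0,0,0,1],[0.0,0.0,0.002,0,0,0,1],[0.0,0.0,0.002,0,0,0,1],[0.0,0.0,0.002,0,0,0,1],[0.0,0.0,0.002,0,0,0,1],[0.0,0.0,0.002,0,0,0,1]]

```text
time: 10.65
tool_pos: [0.5666, -0.229, 0.1575]
tcp_rot: [1.914, 2.486, 0.001]
wrist_force: [-6.5, 2.1, 21.5]
width: 0.696
```

```bash
python3 -c "
from h import *
from workcell import read_camera
s=now()
a=read_camera('side')[:,:,::-1]; b=read_camera('top')[:,:,::-1]
cv2.imwrite('pics/h_s.png',a)
cv2.imwrite('pics/h.png',np.hstack([cv2.resize(cv2.convertScaleAbs(a[250:350,380:480],alpha=1.6),(400,400)),cv2.resize(cv2.convertScaleAbs(b[170:270,450:550],alpha=2),(400,400))]))
s=now()
# expected underside rim lowest points at z=.106
for z in (.106,.109,.112): 
  th=np.radians(np.arange(0,360,2)); P=np.c_[.5656+.031*np.cos(th),-.2282+.031*np.sin(th),0*th+z]; q=proj('side',P); print(z,q[q[:,1].argmax()])
"
```

```text
t 10.65 pos [ 0.5666 -0.229   0.1575] yaw 104.82 zax [ 0.0038 -0.0025 -1.    ] F [-6.5  2.1 21.5] T [ 0.06  1.66 -0.09] w 0.696 q [-4.240e-01  1.970e-01  1.826e+00 -1.000e-03  1.114e+00 -6.830e-01]
t 10.75 pos [ 0.5666 -0.229   0.1575] yaw 104.82 zax [ 0.0038 -0.0025 -1.    ] F [-6.3  1.1 22.6] T [0.17 1.68 0.01] w 0.695 q [-4.250e-01  1.970e-01  1.826e+00 -1.000e-03  1.114e+00 -6.830e-01]
0.106 [430.95450119 341.19661295]
0.109 [431.25209157 340.16877772]
0.112 [431.55138274 339.13506819]
```

View pics/h.png

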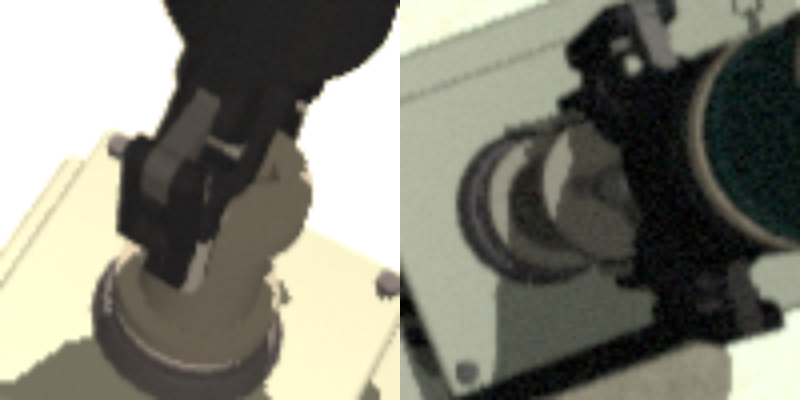

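```bash
python3 -c "
from workcell import bot
from h import now
now();print(bot.finish_job())"
```

```text
t 10.75 pos [ 0.5666 -0.229   0.1575] yaw 104.82 zax [ 0.0038 -0.0025 -1.    ] F [-6.3  1.1 22.6] T [0.17 1.68 0.01] w 0.695 q [-4.250e-01  1.970e-01  1.826e+00 -1.000e-03  1.114e+00 -6.830e-01]
the job is handed in; nothing more can be done
None
```

The spool is on the winder's spindle, fully home by my checks, and I handed the job in at 10.75 s with the arm still gripping it and pressing it down. I gripped it by its upper flange at 90 N and turned it about 45° on the way so its slots lined up with the keys. No verdict was reported.

- **Keys:** the spool slid past the key tops with no contact force. The first resistance was the sprung plate, reading about 4 N.
- **Fully home:** the force rose to 6 N, then went up sharply to 22 N. The last 2 mm of commanded push moved the tool only 0.1 mm, so the plate is at its stop.
- **Height:** the underside works out at about 105.6 mm above the table, against the 106 mm seat. In the side picture the spool's lower rim is at about row 341–342, close to the 341 expected for a seated spool.
- **Slight disagreement:** while pressing there is about 6 N of sideways force and a tilt of roughly 0.25°, and the tool reads about 1 mm off the spindle axis. All three are small.
- **Other items:** I didn't touch the other spools and tools, but I didn't take a final picture of the whole table to confirm it.

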